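Set a ring for inspection under the swing loupe

ROBOT

A 7-joint arm with a two-finger parallel gripper is mounted at the origin on the work surface. World frame = base frame: x ahead of the robot, y to its left, z up, the work surface at z = 0. Lengths are in m, angles in rad, forces in N, time in s.
With the tool pointing down it reaches from about 0.4 to 0.875 m from the base axis. Payload 19.3 kg.
Tool frame: the origin (TCP) lies at the very end of the fingers, on their centre line; the grasp point (between the pads) lies 19 mm behind it; z points along the fingers, y is the line along which they close (so a half turn about z gives the same grasp; the last joint's range is limited). The gripper opens to 85 mm and grips with 20 to 120 N. Pads are 22 mm wide; open, the fingers measure 114 mm over their backs; the gripper's body (76 mm by 85 mm) begins 54 mm behind the grasp point. The pads swing forward as they close: fully open they stand 13 mm farther back than shut.
Start: joints at [1.108, 0.521, -0.036, 1.599, 0.021, 1.021, -0.113], TCP at [0.239, -0.577, 0.193] pointing down, gripper open.
Joint ranges: [-2.91, 2.91], [-0.3, 2.13], [-1.5, 1.42], [0.17, 2.43], [-1.26, 4.41], [0.16, 1.93], [-2.52, 2.52]. Speed limits (rad/s): [1.89, 1.89, 2.39, 2.39, 3.01, 3.01, 3.01].

INTERFACE

Orientations are given as [roll, pitch, yaw] about the fixed x, y, z axes, in that order (R = Rz(yaw) Ry(pitch) Rx(roll)).
In Python, from workcell import bot gives the robot as it stands.
- The arm moves only by the tool jog_arm, never from a script. Its argument "motion" is a list of rows, each a list of 5 numbers: the shift along the tool's x, y, z scaled (see below), then the turn about the tool's z scaled (see below), then the opening, from 0 (shut) to 1 (fully open). A call has 1 to 12 rows; each row shifts and turns the commanded pose from where the row before left it, along the tool's axes as they then stand; what a row does not reach is not made up. The controller multiplies each number of a shift by 30 mm and each number of a turn by 0.08 rad. A row lasts 1/10 s, in which the tool goes at most 50 mm and 8.59 degrees, less where a joint would pass 70% of its speed; a pose out of reach is approached as far as the arm can. A call with a number of a shift or a turn outside -1 to 1 is refused whole. A call with a gripper value outside its range is refused whole. The fingers move at their own pace and stop on an object; "newtons" is the grip in N (left out, the last holds). Time passes only in rows, so rows that do not move let the fingers close. It gives the time, the measured TCP pose, the force, the opening and the grip force at its end, in the units of the state.
- bot.observe(): the state, without advancing time (a new reading comes with each control period).
- bot.grab_frame(name): name is "scene" or "top" or "wrist"; returns a dict with "pixels" (400x640x3 uint8, red, green, blue), "fovy" (degrees; the focal length in pixels is half the picture's height over the tangent of half this angle, whatever the lens; pixels are square), "cx", "cy" (the principal point, pixels), "rvec" (rotation vector, rad) and "tvec" (3), from world to camera coordinates, as OpenCV has them; the wrist camera has in their place "mount" (4x4, takes a point from camera to tool coordinates, whose origin is the TCP and whose axes are the flange's). Camera axes: x right, y down, z forward; pixel columns grow to the right and rows downward; lengths in m; the calibration is good to about 2 mm. A picture is of the moment at which its call begins: read the wrist's pose just before it. There is no depth.
- bot.job_done(): hands the job in; it is judged then, once.
The state is a dict: "clock": time; "qpos": joint angles; "qd": joint speeds; "joint_efforts": joint torques, N m; "position": TCP position; "tool_rot": TCP orientation; "force": force on the tool from outside, world axes, zero at the start; "moment": the same for the moment, N m; "grip_width": finger opening in m; "finger_force": force on a finger pad.
Only numpy, scipy, OpenCV 4.12 (cv2) and the standard library are available. Lean on these libraries where they do the work, as an engineer would, in place of code of your own. Each camera call takes 0.05 s, during which the arm holds its last target. There are 200 camera calls.

TASK

First turn the small steel ring turntable, pushing on its arms gently with a fingertip, until its long pointed arm points straight at the upright index post beside it. Then, with the pointer left there, push the loupe's swing arm round until the lens is centred over the ring. Nothing is to be gripped or lifted: do not touch the ring on its wooden stump, leave the other things on the bench where they are, and finish clear of everything.

Things in the scene. Friction and masses are not known exactly. Their poses are not given: they have to be found in the camera images.
- turntable (a joint): turn of the turntable, rad, about the vertical; the value is the bearing of its long pointer arm in the world, counter-clockwise seen from above: 0 = along +x, 1.57 = along +y. It turns either way for more than a full turn and stays where it is left; friction about 0.06 N m (1 N at an arm). The arms can be pushed sideways anywhere from 40 to 90 mm out from the axis.
- turntable_axis (a point): point on the turntable's vertical axis, 50 mm above the table; ring and stump are centred on it. Four round level steel arms 10 mm thick, 90 degrees apart, their centre lines 50 mm above the table, stand out from a steel hub 70 mm across (top 60 mm up): three plain ones reach 85 mm from the axis, the pointer 120 mm. Under the arms is free space down to the foot (92 mm across, 12 mm high).
- turntable_foot: the turntable's fixed dark round foot, 92 mm across, which carries the turning hub and arms; origin on the axis at table height
- loupe_stand: the loupe's stand, fixed: origin on the turntable's axis at table height, its x axis points to the post under the loupe's pivot, 160 mm away (dark round foot 80 mm across, 14 mm high, post 16 mm across)
- pointer_tip (a point): tip of the long pointer arm, 120 mm from the axis, 50 mm above the table; the arm is 10 mm thick and ends in an arrowhead 24 mm wide, from 96 mm out to the tip
- ring: steel finger ring, 23 mm across, 6 mm high, lying loose round the wooden stump in the middle of the turntable; origin at the centre of its underside, 66 mm above the table; the stump's top is 80 mm above the table. Not to be touched or lifted.
- index: the index post's frame: origin on the turntable's axis at table height, x axis pointing from there to the post. The post is a fixed upright steel pin 14 mm across, 68 mm high, on a 44 mm round foot, its centre 150 mm from the axis, so the pointer's tip passes 23 mm short of its near side.
- index_post_top (a point): top centre of the index post, 68 mm above the table
- loupe (a joint): swing of the loupe arm about its upright pivot, rad: 0 = lens exactly over the turntable's axis; negative = swung aside to the robot's left (+y), where it starts. Push it counter-clockwise seen from above about the pivot, towards greater values; it can overshoot to +0.6. It stays where it is left; friction about 0.08 N m (1 N at 80 mm).
- loupe_pivot (a point): axis of the loupe's pivot, 98 mm above the table, on a post beyond the turntable, 160 mm from the turntable's axis; pivot cap 28 mm across, its top 108 mm above the table
- lens_centre (a point): centre of the lens, 160 mm from the pivot, 98 mm above the table. Round black frame 66 mm across outside, 54 mm inside, with glass; a straight black arm 10 mm wide runs from the pivot to the frame; arm and frame lie between 92 and 104 mm above the table, clear above ring, stump, turntable and index post
- polish_jar: small amber jar of polish with a metal cap, 52 mm across, 45 mm high; origin at its underside; a bystander, to be left alone
- ring_cone: small wooden display cone with a brass band round it, foot 44 mm across, 55 mm high (NOT the turntable); origin at its underside; a bystander, to be left alone
- ring_stick: tapered wooden ring stick with a square end, lying, 215 mm long, 24 mm thick; origin at its underside; a bystander, to be left alone
- hammer: hammer lying on the table, 220 mm long; origin at its underside; a bystander, to be left alone
- bench_brush: bench brush lying on the table, 180 mm long; origin at its underside; a bystander, to be left alone
- ring_tray: open wooden tray with four compartments, 120 x 90 x 30 mm; origin at its underside; a bystander, to be left alone
- graver_cup: dark metal cup with graver handles standing out of it, 64 mm across, 70 mm high (130 mm with the handles); origin at its underside; a bystander, to be left alone
There are look-alikes about, which are no part of the job. Leave any yellow look-alike of the loupe_stand alone.

How it is judged:
By the outcome, as a careful person would: the job done as asked, in the order asked, and still so for the second after the job is handed in, with the robot touching nothing.
It also fails if it takes over 72 s, if anything falls off the work surface, if the arm or the gripper's body presses on something with over 40 N, if the wrist force passes 120 N, or if a joint passes its speed limit or range.

## Working session

There is one attempt and no reset: what is moved stays moved. The work goes in short steps, Python scripts to look and compute and a tool call to move; the robot and the scene stay as the last step left them, time stands still between calls to the robot, and variables do not carry over. Pictures are saved under pics/ and viewed, at most 10 in all, crops included, and the job is handed in when it is done.

Besides the shell and the picture viewer there is one more tool, called after "Call:" as a command line: name --pt "numbers of a row" for each row, then --argument value for the rest. jog_arm: Moves the arm, as the interface text tells. Shifts and turns lie within -1 to 1; 1 stands for 30 mm of shift or 0.08 rad of turn. Its arguments: {"type":"object","properties":{"motion":{"type":"array","items":{"type":"array","items":{"type":"number"}}},"newtons":{"type":"number"}},"required":["motion"]}

```bash
mkdir -p pics; cat > h.py <<'E'
import numpy as np, cv2
from workcell import bot
def cam(f):
    h=f["pixels"].shape[0]; fl=h/2/np.tan(np.radians(f["fovy"])/2)
    K=np.array([[fl,0,f["cx"]],[0,fl,f["cy"]],[0,0,1]]); R=cv2.Rodrigues(np.array(f["rvec"],float))[0]
    return K,R,np.array(f["tvec"],float).ravel()
def pix2w(c,uv,z):
    K,R,t=c; o=-R.T@t; d=R.T@np.linalg.solve(K,[uv[0],uv[1],1]); return o+d*(z-o[2])/d[2]
def w2pix(c,p):
    K,R,t=c; q=K@(R@np.array(p,float)+t); return q[:2]/q[2]
def save(n,im,): cv2.imwrite("pics/"+n+".png",cv2.cvtColor(np.ascontiguousarray(im),cv2.COLOR_RGB2BGR))
E
python3 - <<'E'
from h import *
import pickle
for n in("top","scene"):
    f=bot.grab_frame(n); save(n,f["pixels"]); pickle.dump(cam(f),open(n+".pkl","wb"))
    K,R,t=cam(f); print(n,K[0,0],-R.T@t,R.round(2).tolist(), f["fovy"], [k for k in f if k!="pixels"])
s=bot.observe();print(s["clock"],s["position"],s["tool_rot"],s["force"])
E
```

```text
top 411.94792359526 [ 0.23580284 -0.02195148  1.14053639] [[-0.02, -1.0, 0.0], [-0.98, 0.02, -0.21], [0.21, -0.01, -0.98]] 51.792984856279844 ['fovy', 'cx', 'cy', 'rvec', 'tvec']
scene 391.174949389302 [ 1.03025445 -0.1098967   0.89118047] [[0.1, 0.99, 0.01], [0.82, -0.08, -0.57], [-0.57, 0.07, -0.82]] 54.15952079805622 ['fovy', 'cx', 'cy', 'rvec', 'tvec']
0.1 [ 0.2390775  -0.57711179  0.19289338] [-3.14058611e+00  4.92747208e-05  3.92764015e-01] [-0.02510607  0.00852601 -0.09785398]
```

View pics/top.png

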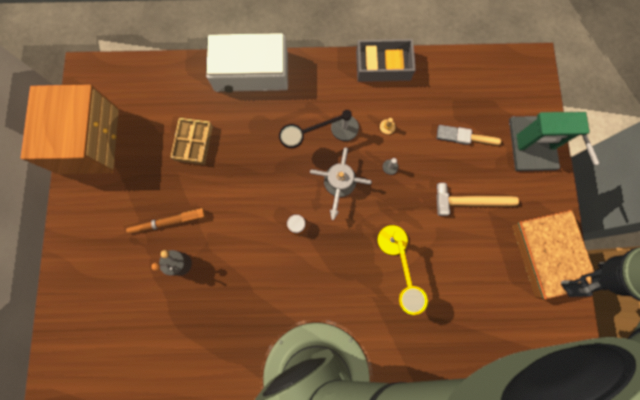

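View pics/scene.png

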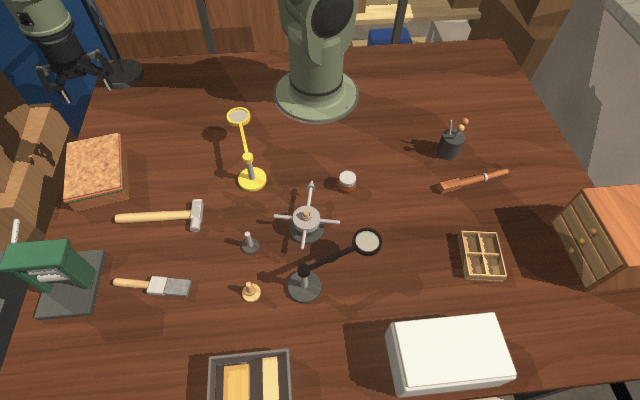

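The top view shows the turntable hub at about (341,177), the pointer tip at (333,217), the index post at (394,161), the loupe pivot at (347,115) and the lens at (291,135). A yellow decoy stands at (392,240). Next I'll enlarge both views.

```bash
python3 - <<'E'
import cv2
a=cv2.imread("pics/top.png")[100:225,270:410]; cv2.imwrite("pics/topc.png",cv2.resize(a,None,fx=4.8,fy=4.8,interpolation=cv2.INTER_CUBIC))
a=cv2.imread("pics/scene.png")[170:305,230:390]; cv2.imwrite("pics/scenec.png",cv2.resize(a,None,fx=4.4,fy=4.4,interpolation=cv2.INTER_CUBIC))
E
```

```text
(no output)
```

View pics/topc.png

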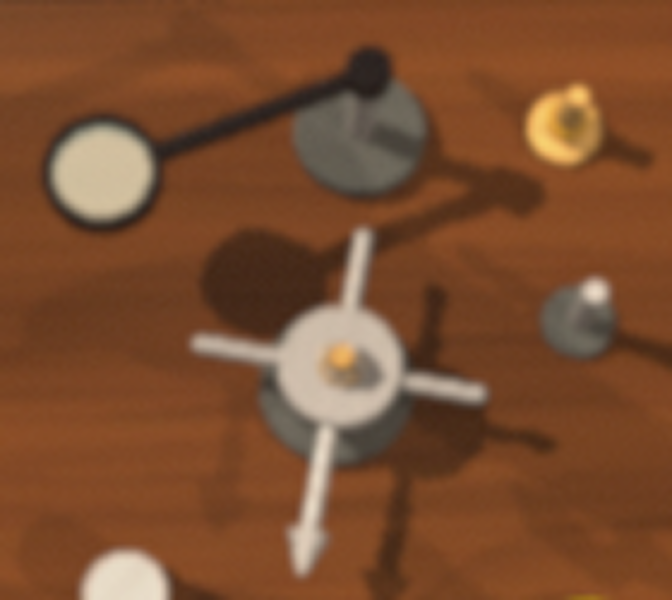

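View pics/scenec.png

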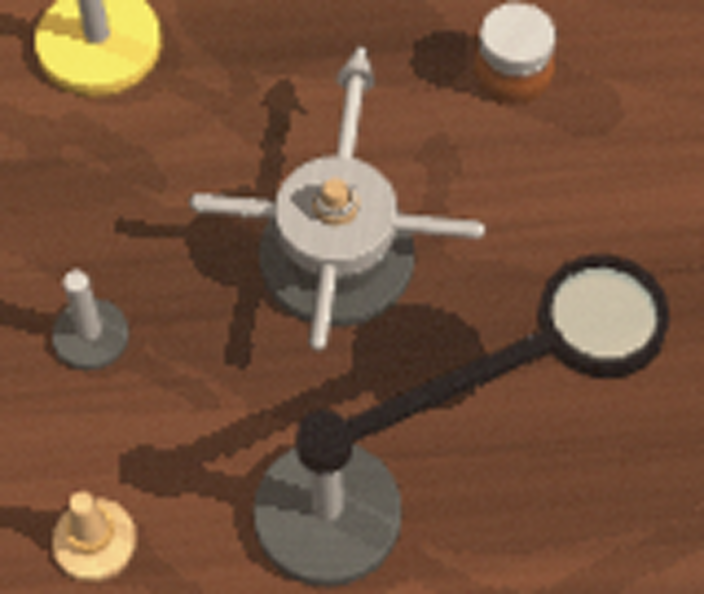

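```bash
python3 - <<'E'
from h import *
import pickle
T=pickle.load(open("top.pkl","rb"));S=pickle.load(open("scene.pkl","rb"))
t=lambda u,v:(270+u/4.8-.4,100+v/4.8-.4); s=lambda u,v:(230+u/4.4-.4,170+v/4.4-.4)
L=dict(back=[(363,232),(318,345),.05],left=[(193,342),(482,229),.05],right=[(484,394),(193,202),.05],tip=[(301,575),(361,50),.05],hub=[(341,364),(337,211),.06],lens=[(103,172),(603,315),.104],pivot=[(368,69),(324,437),.108],post=[(595,291),(76,279),.068])
W={}
for k,(a,b,z) in L.items():
    A=pix2w(T,t(*a),z)[:2];B=pix2w(S,s(*b),z)[:2]; print(k,A.round(4),B.round(4)); W[k]=(A+B)/2
c=W["hub"]; x=(W["left"]+W["right"])/2
for n in("hub",):
  print("mid lr",x,"bf",W["back"]+(W["tip"]-W["back"])*85/205)
ang=lambda d:np.arctan2(d[1],d[0])
for k in("tip","back","left","right","post","pivot"): print(k,np.linalg.norm(W[k]-x),np.degrees(ang(W[k]-x)))
print("lens-pivot",np.linalg.norm(W["lens"]-W["pivot"]),np.degrees(ang(W["lens"]-W["pivot"])))
E
```

```text
back [ 0.6035 -0.0944] [ 0.6022 -0.0934]
left [0.5397 0.0049] [0.5382 0.0051]
right [ 0.5055 -0.1599] [ 0.5046 -0.1574]
tip [ 0.4039 -0.0531] [ 0.4055 -0.0514]
hub [ 0.5222 -0.0787] [ 0.5245 -0.0763]
lens [0.6232 0.0519] [0.6267 0.0528]
pivot [ 0.6792 -0.0965] [ 0.6818 -0.0957]
post [ 0.5597 -0.2231] [ 0.5589 -0.2216]
mid lr [ 0.52198409 -0.07682983] bf [ 0.52069535 -0.07665291]
tip 0.11980186549369748 168.17887187736466
back 0.08264297892325823 -11.92871031533639
left 0.0835654239637832 78.30394545177279
right 0.08356542396378322 -101.69605454822728
post 0.15022946443543556 -75.6193812990973
pivot 0.15968489644639458 -6.921544215134887
lens-pivot 0.15851172878423164 110.5320393635714
```

Call:
jog_arm --pt "0 0 0 0.98 0" --pt "0 0 0 0.98 0" --pt "0 0 0 0.98 0" --pt "0 0 0 0.98 0" --pt "0 0 0 0.98 0" --pt "0 0 0 0 0" --pt "0.4 -0.9 0 0 0" --pt "0.4 -0.9 0 0 0" --pt "0.4 -0.9 0 0 0" --pt "0.4 -0.9 0 0 0" --pt "0.4 -0.9 0 0 0" --pt "0 0 0 0 0"

```text
clock: 1.3
position: [0.301, -0.4392, 0.1935]
tool_rot: [-3.14, -0.001, 0.007]
force: [0.7, -0.6, 0.3]
grip_width: 0.0002
finger_force: 0.0
```

Call:
jog_arm --pt "0.38 -0.92 0 0 0" --pt "0.38 -0.92 0 0 0" --pt "0.38 -0.92 0 0 0" --pt "0.38 -0.92 0 0 0" --pt "0.38 -0.92 0 0 0" --pt "0.38 -0.92 0 0 0" --pt "0.38 -0.92 0 0 0" --pt "0.38 -0.92 0 0 0" --pt "0.38 -0.92 0 0 0" --pt "0.38 -0.92 0 0 0" --pt "0.38 -0.92 0 0 0" --pt "0 0 0 0 0"

```text
clock: 2.5
position: [0.4256, -0.1358, 0.1934]
tool_rot: [-3.141, -0.001, 0.007]
force: [-0.2, -0.6, -0.2]
grip_width: -0.0
finger_force: 0.0
```

Call:
jog_arm --pt "0.38 -0.92 0 0 0" --pt "0.38 -0.92 0 0 0" --pt "0.38 -0.92 0 0 0" --pt "0.38 -0.92 0 0 0" --pt "0 0 0 0 0" --pt "0 0 0.84 0 0" --pt "0 0 0.84 0 0" --pt "0 0 0.84 0 0" --pt "0 0 0.84 0 0" --pt "0 0 0.84 0 0" --pt "0 0 0.84 0 0" --pt "0 0 0 0 0"

```text
clock: 3.7
position: [0.468, -0.0294, 0.04]
tool_rot: [3.141, 0.004, 0.001]
force: [-0.6, 0.1, 0.1]
grip_width: 0.0002
finger_force: 0.0
```

```bash
python3 - <<'E'
import numpy as np
c=np.array([.522,-.0768]);r=.072
b=[135]+list(range(145,272,6)); p=[c+r*np.array([np.cos(np.radians(a)),np.sin(np.radians(a))]) for a in b]
for i in range(1,len(b)):
    d=(p[i]-p[i-1])/.03; print(b[i],p[i].round(3),[round(d[0],2),round(-d[1],2),0,0,0])
E
```

```text
145 [ 0.463 -0.036] [np.float64(-0.27), np.float64(0.32), 0, 0, 0]
151 [ 0.459 -0.042] [np.float64(-0.13), np.float64(0.21), 0, 0, 0]
157 [ 0.456 -0.049] [np.float64(-0.11), np.float64(0.23), 0, 0, 0]
163 [ 0.453 -0.056] [np.float64(-0.09), np.float64(0.24), 0, 0, 0]
169 [ 0.451 -0.063] [np.float64(-0.06), np.float64(0.24), 0, 0, 0]
175 [ 0.45  -0.071] [np.float64(-0.03), np.float64(0.25), 0, 0, 0]
181 [ 0.45  -0.078] [np.float64(-0.01), np.float64(0.25), 0, 0, 0]
187 [ 0.451 -0.086] [np.float64(0.02), np.float64(0.25), 0, 0, 0]
193 [ 0.452 -0.093] [np.float64(0.04), np.float64(0.25), 0, 0, 0]
199 [ 0.454 -0.1  ] [np.float64(0.07), np.float64(0.24), 0, 0, 0]
205 [ 0.457 -0.107] [np.float64(0.09), np.float64(0.23), 0, 0, 0]
211 [ 0.46  -0.114] [np.float64(0.12), np.float64(0.22), 0, 0, 0]
217 [ 0.464 -0.12 ] [np.float64(0.14), np.float64(0.21), 0, 0, 0]
223 [ 0.469 -0.126] [np.float64(0.16), np.float64(0.19), 0, 0, 0]
229 [ 0.475 -0.131] [np.float64(0.18), np.float64(0.17), 0, 0, 0]
235 [ 0.481 -0.136] [np.float64(0.2), np.float64(0.15), 0, 0, 0]
241 [ 0.487 -0.14 ] [np.float64(0.21), np.float64(0.13), 0, 0, 0]
247 [ 0.494 -0.143] [np.float64(0.23), np.float64(0.11), 0, 0, 0]
253 [ 0.501 -0.146] [np.float64(0.24), np.float64(0.09), 0, 0, 0]
259 [ 0.508 -0.147] [np.float64(0.24), np.float64(0.06), 0, 0, 0]
265 [ 0.516 -0.149] [np.float64(0.25), np.float64(0.03), 0, 0, 0]
271 [ 0.523 -0.149] [np.float64(0.25), np.float64(0.01), 0, 0, 0]
```

Call:
jog_arm --pt "-0.17 0.22 0 0 0" --pt "-0.13 0.21 0 0 0" --pt "-0.11 0.23 0 0 0" --pt "-0.09 0.24 0 0 0" --pt "-0.06 0.24 0 0 0" --pt "-0.03 0.25 0 0 0" --pt "-0.01 0.25 0 0 0" --pt "0.02 0.25 0 0 0" --pt "0.04 0.25 0 0 0" --pt "0.07 0.24 0 0 0" --pt "0.09 0.23 0 0 0" --pt "0 0 0 0 0"

```text
clock: 4.9
position: [0.4588, -0.1075, 0.0421]
tool_rot: [3.141, -0.0, -0.0]
force: [-0.5, 1.1, 0.4]
grip_width: -0.0002
finger_force: 0.0
```

Call:
jog_arm --pt "0.1 0.22 0 0 0" --pt "0.14 0.21 0 0 0" --pt "0.16 0.19 0 0 0" --pt "0.18 0.17 0 0 0" --pt "0.2 0.15 0 0 0" --pt "0.21 0.13 0 0 0" --pt "0.23 0.11 0 0 0" --pt "0.12 0.05 0 0 0" --pt "0.12 0.04 0 0 0" --pt "0 0 0 0 0"

```text
clock: 5.9
position: [0.5026, -0.1446, 0.0422]
tool_rot: [-3.142, -0.0, 0.001]
force: [0.2, 0.1, -0.1]
grip_width: -0.0001
finger_force: 0.0
```

```bash
python3 - <<'E'
from h import *
ims=[]
for n,(x,y) in(("top",(270,90)),("scene",(220,170))):
    im=bot.grab_frame(n)["pixels"]; ims.append(cv2.resize(im[y:y+140,x:x+140],(400,400),interpolation=cv2.INTER_CUBIC))
save("t2",np.hstack(ims)); print(bot.observe()["position"])
E
```

```text
[ 0.50212256 -0.14444951  0.04215433]
```

View pics/t2.png

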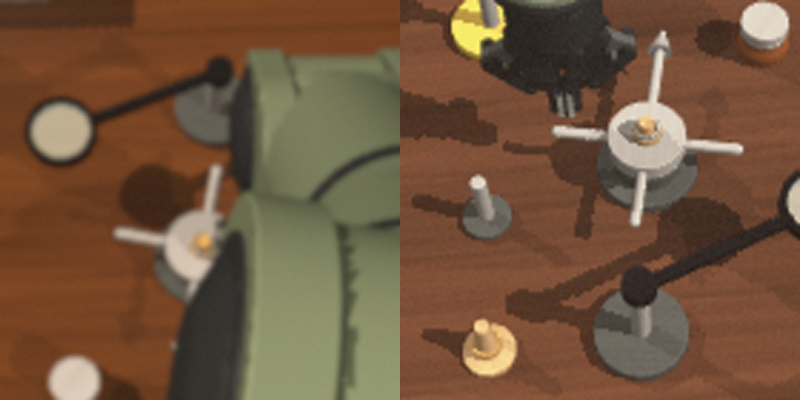

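The picture shows the pointer still at its first bearing (tip at (660,38) in the right half), with the fingertips at (565,108) beyond it. The fingers passed without turning it, so I'll check where the fingertip really is.

```bash
python3 - <<'E'
from h import *
import pickle
S=pickle.load(open("scene.pkl","rb"))
f=bot.grab_frame("scene"); C=cam(f)
print(np.abs(C[1]-S[1]).max(),C[2]-S[2])
p=bot.observe()["position"]
for z in(.042,.08,.1): print(z,((w2pix(C,[p[0],p[1],z])-[220,170])*400/140+[400,0]).round())
for q in([.4045,-.0525,.05],[.522,-.0768,.06]): print(((w2pix(C,q)-[220,170])*400/140+[400,0]).round())
a=f["pixels"][160:230,230:320]; save("t3",cv2.resize(a,None,fx=8,fy=8,interpolation=cv2.INTER_CUBIC))
E
```

```text
0.0 [0. 0. 0.]
0.042 [568. 131.]
0.08 [565. 108.]
0.1 [563.  95.]
[661.  31.]
[645. 133.]
```

View pics/t3.png

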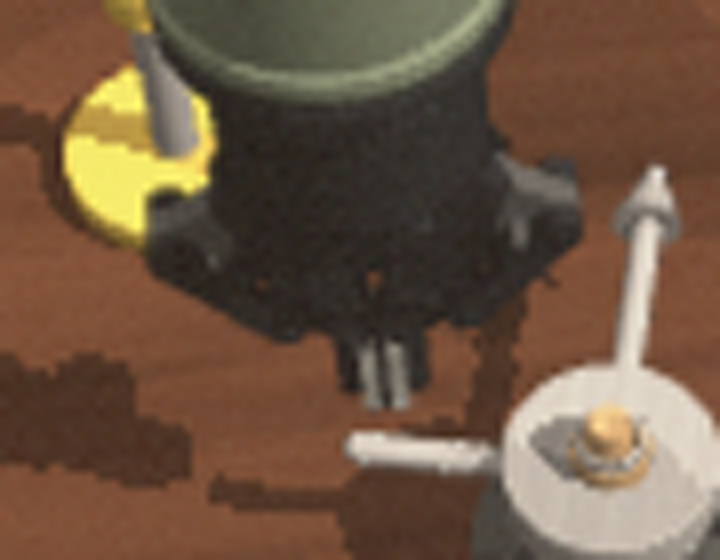

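```bash
cat >> h.py <<'E'
from scipy.spatial.transform import Rotation as Ro
def wcam():
    s=bot.observe(); f=bot.grab_frame("wrist"); h=f["pixels"].shape[0]; fl=h/2/np.tan(np.radians(f["fovy"])/2)
    T=np.eye(4); T[:3,:3]=Ro.from_euler("xyz",s["tool_rot"]).as_matrix(); T[:3,3]=s["position"]
    M=np.linalg.inv(T@np.array(f["mount"])); K=np.array([[fl,0,f["cx"]],[0,fl,f["cy"]],[0,0,1]])
    return f["pixels"].copy(),(K,M[:3,:3],M[:3,3]),np.array(f["mount"])
E
python3 - <<'E'
from h import *
im,C,M=wcam(); print(M.round(3).tolist(),C[0][0,0])
for n,q in dict(tip=[.4045,-.0525,.05],hub=[.522,-.0768,.06],post=[.559,-.222,.068],right=[.505,-.1585,.05],tcp=bot.observe()["position"]).items():
    p=w2pix(C,q); print(n,p.round()); cv2.circle(im,tuple(int(v) for v in p.round()),4,(255,0,255),1)
save("w1",im)
E
```

```text
[[-0.001, -0.955, -0.298, 0.077], [1.0, -0.001, -0.001, -0.0], [0.001, -0.298, 0.955, -0.181], [0.0, 0.0, 0.0, 1.0]] 320.6739173704279
tip [187. 368.]
hub [197. 209.]
post [484. 142.]
right [347. 231.]
tcp [323. 231.]
```

View pics/w1.png

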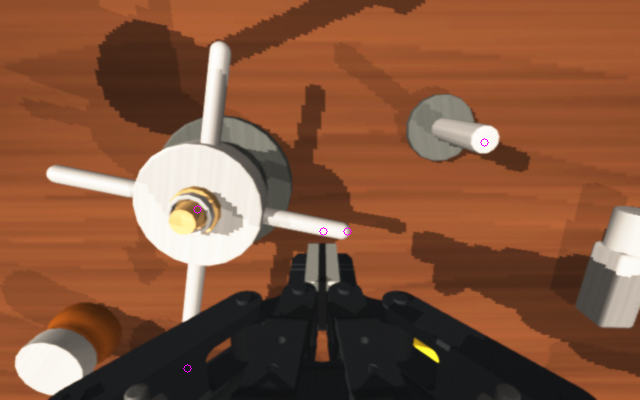

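The wrist picture confirms the reported pose: the post top and the end of the right arm fall on their predictions. But the finger ends sit at about row 243, which puts the shut tips roughly 39 mm short of the nominal TCP. The scene view gives the same figure, so the fingers passed over the arms. I'll go back and work about 38 mm lower, which is still above the table by the reported TCP.

Call:
jog_arm --pt "0 0 -0.8 0 0" --pt "0 0 -0.2 0 0" --pt "-0.27 -0.97 0 0 0" --pt "-0.27 -0.97 0 0 0" --pt "-0.27 -0.97 0 0 0" --pt "-0.27 -0.97 0 0 0" --pt "0 0 0 0 0" --pt "0 0 0.8 0 0" --pt "0 0 0.8 0 0" --pt "0 0 0.4 0 0" --pt "0 0 0.25 0 0" --pt "0 0 0 0 0"

```text
clock: 7.3
position: [0.4695, -0.0284, 0.0042]
tool_rot: [3.142, 0.001, 0.001]
force: [-0.5, -0.7, 0.9]
grip_width: -0.0002
finger_force: 0.0
```

Call:
jog_arm --pt "-0.22 0.25 0 0 0" --pt "-0.13 0.21 0 0 0" --pt "-0.11 0.23 0 0 0" --pt "-0.09 0.24 0 0 0" --pt "-0.06 0.24 0 0 0" --pt "-0.03 0.25 0 0 0" --pt "-0.01 0.25 0 0 0" --pt "0 0 0 0 0"

```text
clock: 8.1
position: [0.4501, -0.0796, 0.0046]
tool_rot: [3.141, 0.0, -0.001]
force: [0.6, 1.1, 0.3]
grip_width: 0.0001
finger_force: 0.0
```

```bash
python3 - <<'E'
from h import *
o=[]
for n,(x,y) in(("top",(270,90)),("scene",(220,170))):
    im=bot.grab_frame(n)["pixels"]; o.append(cv2.resize(im[y:y+140,x:x+140],(400,400),interpolation=cv2.INTER_CUBIC))
save("t4",np.hstack(o)); s=bot.observe(); print(s["position"],s["force"],s["qpos"])
E
```

```text
[ 0.45010887 -0.07854982  0.00458972] [ 0.38356161  0.07578899 -0.43503709] [ 0.15880195  0.59089064 -0.15018552  2.15945097  0.21305882  0.40522088
 -1.73313223]
```

View pics/t4.png

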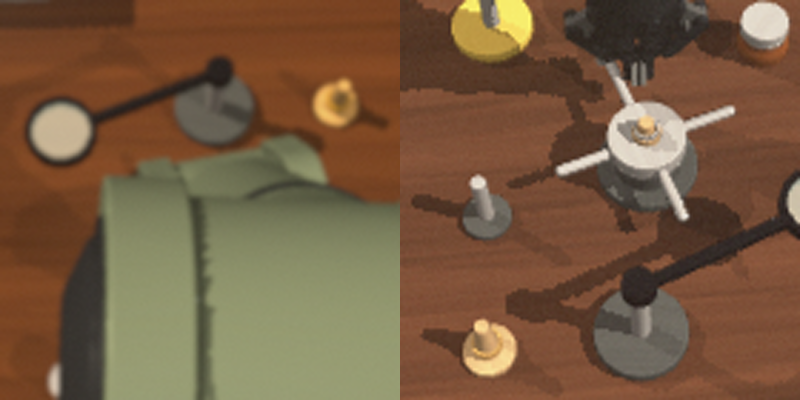

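The turntable has now turned: its pointer runs from the hub up to about (610,65) in the right half, roughly bearing 200. I'll keep pushing, and write a fit of the arm angle from the scene camera so I need no more viewing.

Call:
jog_arm --pt "0.02 0.25 0 0 0" --pt "0.04 0.25 0 0 0" --pt "0.07 0.24 0 0 0" --pt "0.09 0.23 0 0 0" --pt "0.12 0.22 0 0 0" --pt "0.14 0.21 0 0 0" --pt "0.16 0.19 0 0 0" --pt "0.18 0.17 0 0 0" --pt "0.2 0.15 0 0 0" --pt "0.21 0.13 0 0 0" --pt "0.12 0.06 0 0 0" --pt "0 0 0 0 0"

```text
clock: 9.4
position: [0.4915, -0.1416, 0.0047]
tool_rot: [3.142, -0.0, 0.001]
force: [-0.0, -0.6, -1.0]
grip_width: 0.0001
finger_force: 0.0
```

```bash
cat >> h.py <<'E'
from scipy.ndimage import map_coordinates
AX=np.array([.522,-.0768])
def prof(im,c,th,radii,z=.05,off=0):
    # whiteness (min channel) along an arm at bearing th
    d=np.array([np.cos(th),np.sin(th)]); n=np.array([-d[1],d[0]])
    P=np.array([w2pix(c,[*(AX+r*d+off*n),z]) for r in radii])
    return map_coordinates(im.min(2).astype(float),[P[:,1],P[:,0]],order=1)
def armangle(im,c,lo,hi,skip=()):
    g=np.radians(np.arange(lo,hi,.25)); s=[]
    r=np.arange(.045,.083,.003)
    for th in g:
        v=0
        for k in range(4):
            if k in skip: continue
            a=th+k*np.pi/2
            v+=prof(im,c,a,r).mean()-.5*prof(im,c,a,r,off=.010).mean()-.5*prof(im,c,a,r,off=-.010).mean()
        s.append(v)
    i=int(np.argmax(s)); return np.degrees(g[i]),s[i]
E
python3 - <<'E'
from h import *
import pickle
S=pickle.load(open("scene.pkl","rb"))
im0=cv2.cvtColor(cv2.imread("pics/scene.png"),cv2.COLOR_BGR2RGB); print("first",armangle(im0,S,140,200))
im=bot.grab_frame("scene")["pixels"]; save("s5",im)
for sk in((),(0,),(0,3)): print(armangle(im,S,225,305,sk))
s=bot.observe();print(s["position"],s["force"])
E
```

```text
first (np.float64(168.25), np.float64(506.60628343972223))
(np.float64(258.75), np.float64(528.5258977881242))
(np.float64(259.25), np.float64(399.4933769440555))
(np.float64(260.0), np.float64(266.1587886088451))
[ 0.49107183 -0.1413772   0.00465398] [-0.15182186 -0.61117925  0.54381272]
```

Call:
jog_arm --pt "0.2 0.09 0 0 0" --pt "0.2 0.07 0 0 0" --pt "0.2 0.05 0 0 0" --pt "0.15 0.02 0 0 0" --pt "0 0 0 0 0"

```text
clock: 9.95
position: [0.5142, -0.1483, 0.0047]
tool_rot: [3.142, -0.001, 0.001]
force: [-0.9, -0.7, 0.1]
grip_width: -0.0001
finger_force: 0.0
```

```bash
cat > m.py <<'E'
from h import *
import pickle
S=pickle.load(open("scene.pkl","rb"))
im=bot.grab_frame("scene")["pixels"]
for sk in((),(0,),(0,3)): print(armangle(im,S,240,320,sk))
s=bot.observe();print(s["position"],s["force"],np.degrees(np.arctan2(*(np.array(s["position"])[:2]-AX)[::-1]))%360)
E
python3 m.py
```

```text
(np.float64(277.25), np.float64(441.5883460182336))
(np.float64(278.0), np.float64(299.447123838426))
(np.float64(279.0), np.float64(263.35559737966514))
[ 0.51379577 -0.14820043  0.00467601] [-0.20732843 -0.5815978  -0.79561424] 263.44520714474794
```

Call:
jog_arm --pt "0.07 0.01 0 0 0" --pt "0.07 0 0 0 0" --pt "0.07 0 0 0 0" --pt "0 0 0 0 0" --pt "0 0 0 0 0"

```text
clock: 10.5
position: [0.5198, -0.1485, 0.0047]
tool_rot: [3.142, -0.0, 0.001]
force: [-0.6, 1.0, 0.5]
grip_width: 0.0001
finger_force: 0.0
```

```bash
python3 m.py
```

```text
(np.float64(283.0), np.float64(420.3253556080466))
(np.float64(283.5), np.float64(286.00525018076286))
(np.float64(283.75), np.float64(260.1939298424717))
[ 0.51980044 -0.1485289   0.00473688] [ 0.11107142 -0.12027607 -0.25158606] 268.24358262603886
```

Call:
jog_arm --pt "-0.2 0 0 0 0" --pt "0 0 0 0 0" --pt "0 0 -1 0 0" --pt "0 0 -1 0 0" --pt "0 0 -1 0 0" --pt "0 0 -1 0 0" --pt "0 0 -1 0 0" --pt "-0.6 0.8 0 0 0" --pt "-0.6 0.8 0 0 0" --pt "-0.6 0.8 0 0 0" --pt "-0.6 0.8 0 0 0" --pt "-0.6 0.8 0 0 0"

```text
clock: 11.75
position: [0.4228, -0.2695, 0.1548]
tool_rot: [3.141, -0.0, 0.001]
force: [0.1, -1.2, -0.2]
grip_width: 0.0005
finger_force: 0.0
```

Call:
jog_arm --pt "-0.6 0.8 0 0 0" --pt "-0.6 0.8 0 0 0" --pt "-0.6 0.8 0 0 0" --pt "-0.6 0.8 0 0 0" --pt "-0.6 0.8 0 0 0" --pt "0 0 0 0 0"

```text
clock: 12.35
position: [0.331, -0.3915, 0.1547]
tool_rot: [3.141, 0.001, -0.004]
force: [-0.3, 0.3, -0.1]
grip_width: -0.0002
finger_force: 0.0
```

```bash
cat >m2.py <<'E'
from h import *
import pickle
o=[]
for n,(x,y) in(("top",(290,110)),("scene",(220,170))):
    c=pickle.load(open(n+".pkl","rb")); im=bot.grab_frame(n)["pixels"]
    im0=cv2.cvtColor(cv2.imread("pics/%s.png"%n),cv2.COLOR_BGR2RGB)
    print(n,[armangle(im0,c,140,200,sk) for sk in((),(1,2,3))])
    print(n,[armangle(im,c,262,306,sk) for sk in((),(1,2,3),(0,1,3),(0,2,3),(0,1,2))])
    o.append(cv2.resize(im[y:y+120,x:x+120],(400,400),interpolation=cv2.INTER_CUBIC))
import sys; save(sys.argv[1],np.hstack(o)); print(bot.observe()["position"])
E
python3 m2.py t6
```

```text
top [(np.float64(168.0), np.float64(474.1959005867683)), (np.float64(168.5), np.float64(128.62444452454451))]
top [(np.float64(282.5), np.float64(485.6956336557575)), (np.float64(283.0), np.float64(108.90787586935781)), (np.float64(281.75), np.float64(121.42097016768193)), (np.float64(281.75), np.float64(133.75490499898123)), (np.float64(283.0), np.float64(128.9657100453134))]
scene [(np.float64(168.25), np.float64(506.60628343972223)), (np.float64(167.0), np.float64(144.5707195570717))]
scene [(np.float64(282.5), np.float64(528.4845882822727)), (np.float64(282.0), np.float64(155.49923839496003)), (np.float64(283.25), np.float64(145.25010684771135)), (np.float64(284.25000000000006), np.float64(117.98661606356238)), (np.float64(280.75), np.float64(138.79185275292465))]
[ 0.33357329 -0.38870872  0.1546641 ]
```

View pics/t6.png

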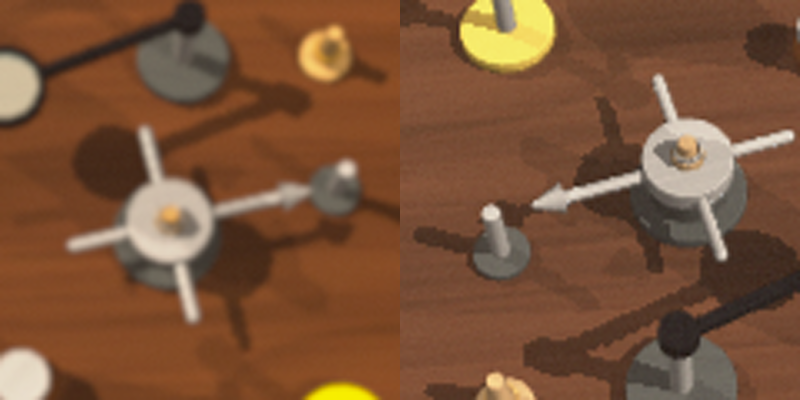

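The pointer (tip at (310,190) in the left half and (535,205) in the right) points almost at the post, roughly 2° short. I'll refine with a joint fit of axis and angle.

```bash
cat > fit.py <<'E'
import h; from h import *
import pickle
from scipy.optimize import minimize
def fit(ims,th0,names=("top","scene")):
    for n in names:
        c=pickle.load(open(n+".pkl","rb")); im=cv2.GaussianBlur(ims[n],(3,3),0); r=np.arange(.045,.083,.003)
        def cost(p):
            h.AX=np.array([.522,-.0768])+p[:2]*.001
            return -sum(2*prof(im,c,np.radians(p[2])+k*np.pi/2,r).mean()-prof(im,c,np.radians(p[2])+k*np.pi/2,r,off=.009).mean()-prof(im,c,np.radians(p[2])+k*np.pi/2,r,off=-.009).mean() for k in range(4))
        s=minimize(cost,[0,0,th0],method="Nelder-Mead",options=dict(initial_simplex=[[0,0,th0],[2,0,th0],[0,2,th0],[0,0,th0+2]]))
        # post top: white blob near the predicted pixel
        u,v=w2pix(c,[.5593,-.2224,.068]).round().astype(int); w=ims[n].min(2).astype(float)[v-4:v+5,u-4:u+5]
        w=np.clip(w-110,0,None); Y,X=np.mgrid[v-4:v+5,u-4:u+5]; q=pix2w(c,((w*X).sum()/w.sum(),(w*Y).sum()/w.sum()),.066)[:2]; a=h.AX
        print(n,"axis",(a*1e3).round(1),"th",s.x[2].round(2),"post",(q*1e3).round(1),np.linalg.norm(q-a).round(4),np.degrees(np.arctan2(*(q-a)[::-1])).round(2)%360)
E
python3 - <<'E'
from fit import *
fit({n:bot.grab_frame(n)["pixels"] for n in("top","scene")},282.5)
E
```

```text
top axis [522.7 -77.3] th 282.39 post [ 559.7 -223. ] 0.1503 284.27
scene axis [521.  -75.9] th 282.49 post [ 560.2 -221.2] 0.1505 285.09000000000003
```

Call:
jog_arm --pt "0.58 -0.8 0 0 0" --pt "0.58 -0.8 0 0 0" --pt "0.58 -0.8 0 0 0" --pt "0.58 -0.8 0 0 0" --pt "0.58 -0.8 0 0 0" --pt "0.58 -0.8 0 0 0" --pt "0.58 -0.8 0 0 0" --pt "0.58 -0.8 0 0 0" --pt "0.58 -0.8 0 0 0" --pt "0.58 -0.8 0 0 0" --pt "0 0 0 0 0" --pt "0 0 0 0 0"

```text
clock: 13.75
position: [0.5078, -0.1473, 0.1546]
tool_rot: [-3.141, 0.0, 0.003]
force: [-0.8, -0.8, 1.0]
grip_width: 0.0001
finger_force: 0.0
```

Call:
jog_arm --pt "0 0.04 1 0 0" --pt "0 0 1 0 0" --pt "0 0 1 0 0" --pt "0 0 1 0 0" --pt "0 0 1 0 0" --pt "0 0 0 0 0" --pt "0.1 0 0 0 0" --pt "0.1 0 0 0 0" --pt "0.1 0 0 0 0" --pt "0.1 0 0 0 0" --pt "0 0 0 0 0" --pt "0 0 0 0 0"

```text
clock: 14.95
position: [0.5198, -0.1497, 0.0049]
tool_rot: [3.142, -0.0, 0.001]
force: [-0.0, 0.0, -0.6]
grip_width: 0.0001
finger_force: 0.0
```

Call:
jog_arm --pt "0.04 0 0 0 0" --pt "0.045 0 0 0 0" --pt "0 0 0 0 0" --pt "0 0 0 0 0" --pt "-0.3 0 0 0 0" --pt "0 0 0 0 0" --pt "0 0 -1 0 0" --pt "0 0 -1 0 0" --pt "0 0 -1 0 0" --pt "0 0 -1 0 0" --pt "0 0 -1 0 0" --pt "0 0 0 0 0"

```text
clock: 16.15
position: [0.5149, -0.1502, 0.1583]
tool_rot: [3.14, -0.005, 0.0]
force: [0.3, 0.1, 0.3]
grip_width: 0.0
finger_force: 0.0
```

Call:
jog_arm --pt "-0.6 0.8 0 0 0" --pt "-0.6 0.8 0 0 0" --pt "-0.6 0.8 0 0 0" --pt "-0.6 0.8 0 0 0" --pt "-0.6 0.8 0 0 0" --pt "-0.6 0.8 0 0 0" --pt "-0.6 0.8 0 0 0" --pt "-0.6 0.8 0 0 0" --pt "-0.6 0.8 0 0 0" --pt "0 0 0 0 0"

```text
clock: 17.15
position: [0.3484, -0.3686, 0.1541]
tool_rot: [3.141, 0.002, -0.004]
force: [0.4, 0.3, -0.7]
grip_width: -0.0003
finger_force: 0.0
```

```bash
python3 - <<'E'
from fit import *
fit({n:bot.grab_frame(n)["pixels"] for n in("top","scene")},284.)
E
```

```text
top axis [522.6 -77.3] th 284.09 post [ 559.7 -223. ] 0.1503 284.29
scene axis [521.  -75.9] th 284.06 post [ 560.2 -221.1] 0.1505 285.11
```

The pointer is within about 0.3° of the post, so on to the loupe.

Call:
jog_arm --pt "0.78 -0.87 0 0 0" --pt "0.78 -0.87 0 0 0" --pt "0.78 -0.87 0 0 0" --pt "0.78 -0.87 0 0 0" --pt "0.78 -0.87 0 0 0" --pt "0.78 -0.87 0 0 0" --pt "0.78 -0.87 0 0 0" --pt "0.78 -0.87 0 0 0" --pt "0.78 -0.87 0 0 0" --pt "0.78 -0.87 0 0 0" --pt "0.78 -0.87 0 0 0" --pt "0 0 0 0 0"

```text
clock: 18.45
position: [0.6108, -0.0719, 0.1541]
tool_rot: [-3.139, -0.001, 0.008]
force: [-1.2, -0.6, 0.4]
grip_width: -0.0002
finger_force: 0.0
```

Call:
jog_arm --pt "0.78 -0.87 0 0 0" --pt "0.78 -0.87 0 0 0" --pt "0.78 -0.87 0 0 0" --pt "0 0 0 0 0" --pt "0 0 0 0 0"

```text
clock: 18.95
position: [0.6783, 0.0014, 0.154]
tool_rot: [-3.141, 0.001, 0.003]
force: [0.1, -0.9, -0.3]
grip_width: 0.0001
finger_force: 0.0
```

```bash
python3 - <<'E'
import numpy as np
c=np.array([.6805,-.096]);r=.095
b=[91]+list(range(97,158,6)); p=[c+r*np.array([np.cos(np.radians(a)),np.sin(np.radians(a))]) for a in b]
for i in range(1,len(b)):
    d=(p[i]-p[i-1])/.03; print(b[i],p[i].round(4),f"{d[0]:.2f},{-d[1]:.2f}")
E
```

```text
97 [ 0.6689 -0.0017] -0.33,0.02
103 [ 0.6591 -0.0034] -0.33,0.06
109 [ 0.6496 -0.0062] -0.32,0.09
115 [ 0.6404 -0.0099] -0.31,0.12
121 [ 0.6316 -0.0146] -0.29,0.16
127 [ 0.6233 -0.0201] -0.27,0.19
133 [ 0.6157 -0.0265] -0.25,0.21
139 [ 0.6088 -0.0337] -0.23,0.24
145 [ 0.6027 -0.0415] -0.20,0.26
151 [ 0.5974 -0.0499] -0.18,0.28
157 [ 0.5931 -0.0589] -0.15,0.30
```

Call:
jog_arm --pt "0 0 0.9 0 0" --pt "0 0 0.9 0 0" --pt "0 0 0.9 0 0" --pt "0 0 0.9 0 0" --pt "0 0 0 0 0"

```text
clock: 19.45
position: [0.6759, -0.001, 0.0435]
tool_rot: [3.141, 0.006, 0.0]
force: [-0.4, -0.0, 0.8]
grip_width: -0.0002
finger_force: 0.0
```

Call:
jog_arm --pt "-0.25 0.02 0 0 0" --pt "-0.33 0.06 0 0 0" --pt "-0.32 0.09 0 0 0" --pt "-0.31 0.12 0 0 0" --pt "-0.29 0.16 0 0 0" --pt "-0.27 0.19 0 0 0" --pt "-0.25 0.21 0 0 0" --pt "-0.23 0.24 0 0 0" --pt "-0.1 0.13 0 0 0" --pt "-0.1 0.13 0 0 0" --pt "0 0 0 0 0"

```text
clock: 20.55
position: [0.6048, -0.0415, 0.0466]
tool_rot: [3.141, 0.001, 0.0]
force: [0.3, -0.3, 0.3]
grip_width: -0.0005
finger_force: 0.0
```

```bash
cat > l.py <<'E'
from h import *
import pickle,sys
C=pickle.load(open("scene.pkl","rb")); im=bot.grab_frame("scene")["pixels"]
P=np.array([.6805,-.096]); g=np.radians(np.arange(100,195,.25)); r=np.arange(.03,.12,.004); I=im.max(2).astype(float)
def smp(th,rr,off):
    d=np.array([np.cos(th),np.sin(th)]); n=np.array([-d[1],d[0]]); q=np.array([w2pix(C,[*(P+x*d+off*n),.104]) for x in rr])
    return map_coordinates(I,[q[:,1],q[:,0]],order=1).mean()
def ringscore(th):
    c=P+.16*np.array([np.cos(th),np.sin(th)]); a=np.linspace(0,2*np.pi,60)
    f=lambda R:map_coordinates(I,np.array([w2pix(C,[*(c+R*np.array([np.cos(x),np.sin(x)])),.104])[::-1] for x in a]).T,order=1).mean()
    return f(.022)+f(.040)-2*f(.030)
s=[.5*smp(t,r,.011)+.5*smp(t,r,-.011)-smp(t,r,0) for t in g]; s2=[ringscore(t) for t in g]
print("arm",np.degrees(g[np.argmax(s)]),max(s),"ring",np.degrees(g[np.argmax(s2)]),max(s2),bot.observe()["position"])
save(sys.argv[1],cv2.resize(im[150:310,220:400],None,fx=3.5,fy=3.5,interpolation=cv2.INTER_CUBIC))
E
python3 l.py l1
```

```text
arm 157.75 44.608601088242104 ring 181.0 32.88316843494428 [ 0.60502504 -0.04099731  0.0465685 ]
```

Call:
jog_arm --pt "-0.1 0.14 0 0 0" --pt "-0.09 0.14 0 0 0" --pt "-0.08 0.14 0 0 0" --pt "-0.07 0.1 0 0 0" --pt "0 0 0 0 0"

```text
clock: 21.1
position: [0.5946, -0.0571, 0.0467]
tool_rot: [3.141, 0.0, 0.0]
force: [0.8, 0.7, -0.5]
grip_width: -0.0
finger_force: 0.0
```

```bash
python3 l.py l2
```

```text
arm 164.75 41.41933901536264 ring 187.0 13.946655036017347 [ 0.59477808 -0.0567495   0.04667151]
```

Call:
jog_arm --pt "-0.03 0.08 0 0 0" --pt "-0.03 0.08 0 0 0" --pt "0 0 0 0 0" --pt "0 0 0 0 0" --pt "0.1 -0.5 0 0 0" --pt "0 0 0 0 0" --pt "0 0 -1 0 0" --pt "0 0 -1 0 0" --pt "0 0 -1 0 0" --pt "0 0 -1 0 0" --pt "0.6 -0.7 0 0 0" --pt "0.6 -0.7 0 0 0"

```text
clock: 22.35
position: [0.6331, -0.0037, 0.1681]
tool_rot: [3.141, -0.002, -0.0]
force: [-0.6, -1.0, -0.3]
grip_width: 0.0002
finger_force: 0.0
```

Call:
jog_arm --pt "0.2 -0.9 0 0 0" --pt "0.2 -0.9 0 0 0" --pt "0.2 -0.9 0 0 0" --pt "0.2 -0.9 0 0 0" --pt "0.2 -0.9 0 0 0" --pt "0 0 0 0 0"

```text
clock: 22.95
position: [0.6617, 0.1363, 0.1664]
tool_rot: [-3.139, 0.0, 0.006]
force: [-0.8, -0.2, 0.1]
grip_width: 0.0001
finger_force: 0.0
```

```bash
python3 l.py l3
```

```text
arm 170.0 61.680476355990606 ring 170.25 226.6315760189832 [0.66172149 0.1336853  0.16636585]
```

View pics/l3.png

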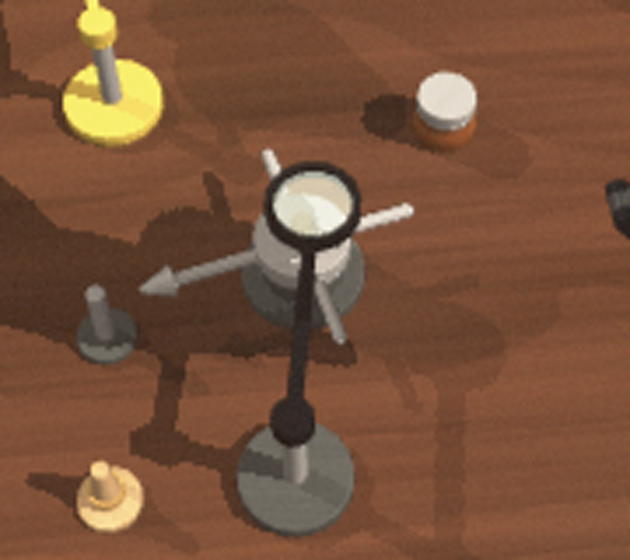

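The view shows the lens at (313,205), about 3° short of the axis (fit 170.1°, target 173.1°), with the pointer still aimed at the post. I'll give it one more small push.

Call:
jog_arm --pt "-0.3 0.85 0 0 0" --pt "-0.3 0.85 0 0 0" --pt "-0.3 0.85 0 0 0" --pt "-0.3 0.85 0 0 0" --pt "-0.3 0.85 0 0 0" --pt "-0.3 0.85 0 0 0" --pt "-0.3 0.85 0 0 0" --pt "0 0 0 0 0" --pt "0 0 0 0 0"

```text
clock: 23.9
position: [0.5991, -0.0485, 0.1669]
tool_rot: [3.141, -0.0, -0.001]
force: [-0.1, 1.0, -0.0]
grip_width: -0.0001
finger_force: 0.0
```

Call:
jog_arm --pt "0 0 1 0 0" --pt "0 0 1 0 0" --pt "0 0 1 0 0" --pt "0 0 1 0 0" --pt "0 0 0 0 0" --pt "0 0 0 0 0"

```text
clock: 24.5
position: [0.5995, -0.0468, 0.0472]
tool_rot: [-3.141, 0.0, 0.002]
force: [0.5, 0.6, 1.0]
grip_width: 0.0002
finger_force: 0.0
```

Call:
jog_arm --pt "-0.08 0.17 0 0 0" --pt "-0.08 0.17 0 0 0" --pt "-0.05 0.11 0 0 0" --pt "-0.04 0.1 0 0 0" --pt "-0.03 0.08 0 0 0" --pt "0 0 0 0 0" --pt "0 0 0 0 0"

```text
clock: 25.2
position: [0.5908, -0.0666, 0.0467]
tool_rot: [-3.142, 0.0, 0.001]
force: [-0.7, 0.3, 0.3]
grip_width: 0.0001
finger_force: 0.0
```

Call:
jog_arm --pt "0.1 -0.5 0 0 0" --pt "0 0 0 0 0" --pt "0 0 -1 0 0" --pt "0 0 -1 0 0" --pt "0 0 -1 0 0" --pt "0 0 -1 0 0" --pt "0.6 -0.8 0 0 0" --pt "0.3 -0.9 0 0 0" --pt "0.2 -0.9 0 0 0" --pt "0.2 -0.9 0 0 0" --pt "0.2 -0.9 0 0 0" --pt "0.2 -0.9 0 0 0"

```text
clock: 26.4
position: [0.6447, 0.1092, 0.1666]
tool_rot: [-3.142, 0.0, 0.001]
force: [0.4, 0.0, 0.2]
grip_width: -0.0002
finger_force: 0.0
```

```bash
sed -i 's/^print("arm"/print(np.degrees(g[np.argsort(s2)[-3:]]));print("arm"/' l.py; python3 l.py l4; python3 - <<'E'
from h import *
import pickle
# tip check: pointer only, scene camera
C=pickle.load(open("scene.pkl","rb")); im=bot.grab_frame("scene")["pixels"]
im0=cv2.cvtColor(cv2.imread("pics/l3.png"),cv2.COLOR_BGR2RGB)
print("pointer",armangle(im,C,270,300,(1,2,3)))
E
```

```text
[173.25 173.75 173.5 ]
arm 172.0 60.66176403634814 ring 173.5 221.44280425430074 [0.64482373 0.11506323 0.16658772]
pointer (np.float64(282.75), np.float64(78.7384797096559))
```

```bash
python3 -c "
from workcell import bot
print(bot.observe()['force'],bot.job_done())"
```

```text
the job is handed in; nothing more can be done
[-0.88206773 -0.17044459 -0.03458616] None
```

I turned the turntable's pointer to the index post, within about 0.5° by the last clear fit, then pushed the loupe until its lens was within about 1 mm of centre over the ring; the job is handed in with the arm clear, but after the last push I checked only by image fits, where the pointer, partly in shadow, read 1.3° lower, though the fingers had stayed above the turntable's arms.

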